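# Set a vacuum spool on its leak-test stand and clip it down

## Robot

A 6-joint arm with a two-finger parallel gripper is mounted at the origin on a cart in front of the work surface, level with it; the furniture and walls round the work are solid. World frame = base frame: x ahead of the robot, y to its left, z up, the work surface at z = 0. Lengths are in m, angles in rad, forces in N, time in s.
With the tool pointing down it reaches from about 0.35 to 0.775 m from the base axis. Payload 5.5 kg.
Tool frame: the origin (TCP) lies midway between the tips of the shut fingers; the grasp point (between the pads) lies grip_point_offset behind it (grip_point_offset is the distance from the TCP to the grasp point, in m); z points along the fingers, y is the direction in which the jaws open and shut (so a half turn about z gives the same grasp; the last joint's range is limited). The gripper opens to 85 mm and grips with 20 to 120 N. Pads are 22 mm wide; open, the fingers measure 114 mm over their backs; the gripper's body (76 mm by 85 mm) begins 54 mm behind the grasp point. The pads swing forward as they close: fully open they stand 13 mm farther back than shut.
Start: joints at [0.973, 0.313, 0.046, 1.304, 0, 1.431], TCP at [0.254, 0.516, 0.231] pointing down, gripper open.
Joint ranges: [-2.76, 2.76], [-0.86, 1.69], [-1.03, 1.26], [-2.2, 2.34], [-1.47, 1.5], [-3.14, 3.14]. Speed limits (rad/s): [2.57, 2.57, 3.14, 3.14, 3.14, 3.14].

## Interface

Orientations are given as a unit quaternion [w, x, y, z].
In Python, from workcell import * gives the robot as it stands.
- The arm moves only by the tool send_rows, never from a script. Its argument "series" is one flat list of numbers, 7 for each row, row after row: the shift along the tool's x, y, z in cm, then the turn, a rotation vector about the tool's x, y, z in degrees, then the opening, from 0 (shut) to 1 (fully open). A call has 1 to 10 rows; each row is the pose to reach, as a shift and turn from the pose commanded when the call began, along the tool's axes at that moment; what a row does not reach only later rows make up. A row lasts 1/12 s, in which the tool goes at most 41.7 mm and 7.16 degrees, less where a joint would pass 70% of its speed; a pose out of reach is approached as far as the arm can. A call with a gripper value outside its range is refused whole. The fingers move at their own pace and stop on an object; "newtons" is the grip in N (left out, the last holds). Time passes only in rows, so rows that repeat a pose let the fingers close. It gives the time, the measured TCP pose, the force and the opening at its end, in the units of the state.
- get_state(): the state, without advancing time (a new reading comes with each control period).
- read_camera(name): name is "scene" or "side" or "wrist"; returns the picture (420x560x3 uint8, blue, green, red); there is no depth.
- camera_info(name): a dict with "K" (3x3 intrinsics, pixels), "D" ([k1, k2, p1, p2, k3] as OpenCV has them; the pictures are not rectified), "xyz" and "attitude" of the camera in the world. Camera axes: x right, y down, z forward; pixel columns grow to the right and rows downward; lengths in m; the calibration is good to about 2 mm. A picture is of the moment at which its call begins: read the wrist's pose just before it. camera_info takes no time and is no camera call; for the wrist camera it gives the pose at the moment of the call.
- hand_in(): hands the job in, once; it reports no verdict.
Trained networks look in the newest picture that a camera, given by its name, has taken for a name from the list of things; names that differ only in an ending like _2 or _b are one class to them, and where a whole thing is asked for, a point or a joint stands for the part that bears it (a point fixed in the world has none). Each returns a list of dicts, best first, with "p" (0 to 1); they miss things now and then, are a little off and sometimes report something else, mostly with a low value. They report only what shows in the picture. A call takes as long as a camera call. They do not tell look-alikes from the thing itself.
- silhouettes(camera, label): "pixels" (420x560 bool, what is visible of it) and "box" ([left, top, width, height] in pixels, round what is visible of it).
The state is a dict: "clock": time; "joint_pos": joint angles; "qvel": joint speeds; "tau": joint torques, N m; "tcp_pos": TCP position; "orientation": TCP orientation; "wrist_force": force on the tool from outside, world axes, zero at the start; "ft_torque": the same for the moment, N m; "finger_gap": finger opening in m.
Only numpy, scipy, OpenCV 4.12 (cv2) and the standard library are available. Lean on these libraries where they do the work, as an engineer would, in place of code of your own. Each camera call takes 0.05 s, during which the arm holds its last target. There are 200 camera calls.

## Task

Set the spool up for its leak test: pick up the stainless tube and lower it gently onto the two posts of the aluminium stand, so that it lies level in both and sticks out equally beyond them. Then push the blue clip down over the tube at the post with the blue saddle, until both of its arms have snapped under the saddle and the clip sits on the tube. Leave the tools and small vacuum parts lying where they are.

Things in the scene. Friction and masses are not known exactly. Their poses are not given: they have to be found in the camera images.
- spool_center (a point): Spool: bare stainless tube, 28 mm in diameter, 170 mm long, a 40 mm flange at each end (the last 11 mm), about 0.4 kg, lying on its flanges on a thin white wipe. This point: its centre, on the tube's axis, about 22 mm above the bench at the start. x runs along the tube; both ends are alike; how y and z are rolled about it is of no matter. Grip across the tube at the middle.
- stand_mid (a point): Stand, fixed to the bench: aluminium base plate 190 x 76 x 10 mm with two narrow posts 110 mm apart. This point: where the tube's centre comes to lie, midway between the posts, 80 mm above the bench. x runs along the line of the posts from the blue saddle to the steel fork, z up. Between the posts all is free above 16 mm.
- stand_saddle (a point): Post with the blue saddle, 16 mm long: point on the axis of a tube lying in it, 55 mm from stand_mid towards -x, 80 mm above the bench; axes as stand_mid. It cradles the tube's lower part (45 degree flanks, lips 2 mm below the axis). Its rounded belly is 38 mm wide at 4 to 8 mm below the axis and narrows below to a 14 mm stem; the clip's arms snap under it.
- stand_fork (a point): Post with the steel V-fork, 8 mm thick, 90 degree V: point on the axis of a tube lying in it, 55 mm from stand_mid towards +x, 80 mm above the bench. Lips 2 mm below the tube's axis, 18 mm to either side. Axes as stand_mid.
- clip_grip (a point): Blue clip, 50 g, 72 mm high, 54 mm wide (its y), 24 mm long (its x, to lie along the tube), standing on its two arm tips. This point: middle of its top fin (12 mm thick along y, 24 long, 24 high), 12 mm below the top, 60 mm above the tips. Either way round. Seated, it is 32 mm above stand_saddle, the crown (12 mm below this point) on the tube.
- clip_arm_l (a joint): Opening of one sprung arm of the clip, rad: 0 relaxed or snapped home, about 0.15 as its barb passes the widest part of the saddle. Arm tips are about 41 mm apart, the barbs 31 mm. With clip_grip 74 mm above the tube's axis the tips come level with the top of the tube, from 53 mm the saddle resists, at 38 mm the barbs are past. Pushing home takes 6 to 17 N.
- clip_arm_r (a joint): The same for the clip's other arm.
- ring_clamp: Bystander, to be left alone: a hinged stainless vacuum clamp ring with a wing nut, 60 x 84 x 16 mm, lying flat; origin under its middle.
- blank_flange: Bystander, to be left alone: a small stainless blank flange with a knob on top, 40 mm across and 16 mm high; origin under its centre.
- centring_ring: Bystander, to be left alone: a black rubber ring on a steel centring ring, 43 mm across and 8 mm high; origin under its centre.
- screwdriver: Bystander, to be left alone: a blue-handled screwdriver, 184 mm long, lying on the far part of the white wipe; origin under its middle.
- hex_key: Bystander, to be left alone: a hex key with a red T-handle, 136 mm long, lying on the bench to the right of the wipe; origin under its middle.
- spanner: Bystander, to be left alone: a steel combination spanner, 162 mm long, lying on the far part of the white wipe; origin under its middle.
There are look-alikes about, which are no part of the job. Of the things that look like the part that bears clip_grip, take the one that is farthest to the robot's left at the start.

How it is judged:
By the outcome, as a careful person would: the job done as asked, in the order asked, and still so for the second after the job is handed in, with the robot touching nothing.
It also fails if it takes over 54 s, if anything falls off the work surface, if the arm or the gripper's body presses on something with over 40 N, if the wrist force passes 120 N, or if a joint passes its speed limit or range.

## Working session

There is one attempt and no reset: what is moved stays moved. The work goes in short steps, Python scripts to look and compute and a tool call to move; the robot and the scene stay as the last step left them, time stands still between calls to the robot, and variables do not carry over. Pictures are saved under pics/ and viewed, about 8 in all and at most 12, crops included, and the job is handed in when it is done.

Besides the shell and the picture viewer there is one more tool, called as a command line: name --argument value ..., lists and objects as JSON in quotes. send_rows: Moves the arm, as the interface text tells. Its arguments: {"type":"object","properties":{"series":{"type":"array"},"newtons":{"type":"number"}},"required":["series"]}

```bash
mkdir -p pics; ls; python3 - <<'E'
from workcell import *
import cv2,numpy as np
s=get_state();print({k:np.round(v,3).tolist() for k,v in s.items()})
a=read_camera("scene");b=read_camera("side")
for n in("scene","side","wrist"):
    c=camera_info(n);print(n,{k:np.round(v,4).tolist() for k,v in c.items()})
cv2.imwrite("pics/scene0.png",a);cv2.imwrite("pics/side0.png",b)
for n in("scene","side"):
  for l in("spool_center","clip_grip"):
    print(n,l,[(round(d["p"],2),d["box"],np.argwhere(d["pixels"]).mean(0)[::-1].round(1)) for d in silhouettes(n,l)])
E
```

```text
pics
{'clock': 0.0, 'joint_pos': [0.973, 0.314, 0.045, 1.304, 0.0, 1.431], 'qvel': [0.0, -0.0, 0.0, 0.0, 0.002, -0.001], 'tau': [-0.001, -48.063, 29.853, 0.019, -0.0, 0.0], 'tcp_pos': [0.254, 0.515, 0.23], 'orientation': [-0.0, 0.227, 0.974, -0.001], 'wrist_force': [-0.428, 0.258, 0.222], 'ft_torque': [-0.034, -0.03, -0.024], 'finger_gap': 0.085}
scene {'K': [[474.6692, 0.0, 278.0898], [0.0, 474.6692, 212.3681], [0.0, 0.0, 1.0]], 'D': [-0.0522, 0.0, 0.0, 0.0, 0.0], 'xyz': [0.3669, -0.2396, 0.833], 'attitude': [-0.2378, 0.9177, -0.3091, 0.076]}
side {'K': [[456.3741, 0.0, 287.9514], [0.0, 456.3741, 205.0276], [0.0, 0.0, 1.0]], 'D': [0.0138, 0.0, 0.0, 0.0, 0.0], 'xyz': [0.3613, 0.8215, 0.6602], 'attitude': [0.0771, -0.1667, 0.8789, -0.4401]}
wrist {'K': [[295.0987, 0.0, 276.4677], [0.0, 295.0987, 213.2359], [0.0, 0.0, 1.0]], 'D': [-0.0027, 0.0, 0.0, 0.0, 0.0], 'xyz': [0.1941, 0.5453, 0.3739], 'attitude': [0.1138, 0.8412, 0.524, 0.0697]}
scene spool_center [(0.71, [261.2, 159.6, 54.3, 80.0], array([288.8, 199.4]))]
scene clip_grip [(0.85, [202.3, 225.8, 29.8, 34.4], array([215.7, 239.3])), (0.77, [151.6, 205.3, 35.7, 36.6], array([168., 221.]))]
side spool_center [(0.81, [235.1, 205.8, 60.2, 59.3], array([263.7, 234.6]))]
side clip_grip [(0.69, [328.0, 231.9, 28.7, 35.5], array([341.9, 247.5])), (0.59, [341.1, 265.8, 31.5, 35.0], array([354.1, 283.8]))]
```

```bash
cat > h.py <<'E'
from workcell import *
import cv2,numpy as np
from scipy.spatial.transform import Rotation as R
from scipy.optimize import least_squares
def rot(q): return R.from_quat(np.roll(q,-1))
class Cam:
    def __init__(s,n):
        c=camera_info(n);s.K=np.array(c["K"]);s.D=np.array(c["D"]);s.t=np.array(c["xyz"]);s.R=rot(c["attitude"]).as_matrix()
    def proj(s,P):
        P=np.atleast_2d(P).astype(float);Rc=s.R.T
        return cv2.projectPoints(P,cv2.Rodrigues(Rc)[0],-Rc@s.t,s.K,s.D)[0][:,0]
    def ray(s,uv):
        u=cv2.undistortPoints(np.array(uv,float).reshape(-1,1,2),s.K,s.D)[:,0]
        return np.c_[u,np.ones(len(u))]@s.R.T
    def plane(s,uv,z):
        d=s.ray(uv);return s.t+d*((z-s.t[2])/d[:,2])[:,None]
E
python3 - <<'E'
import cv2
for n,(x,y,w,h) in {"scene":(110,110,280,210),"side":(170,160,240,180)}.items():
    a=cv2.imread(f"pics/{n}0.png")
    cv2.imwrite(f"pics/{n}0c.png",cv2.resize(a[y:y+h,x:x+w],(800,600),interpolation=cv2.INTER_CUBIC))
E
```

```text
(no output)
```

View pics/scene0.png

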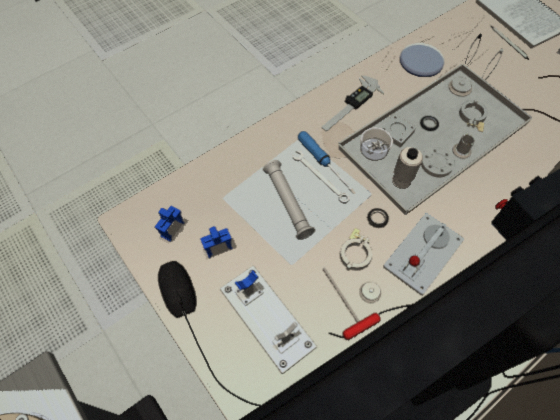

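View pics/side0.png

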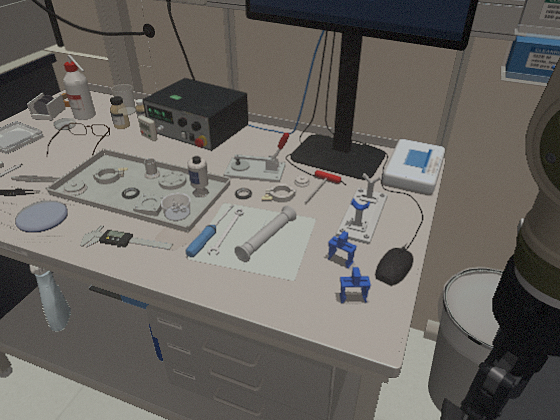

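The scene view shows two blue clips at (168,221) and (215,239), the spool at (289,199), and the stand with its saddle at about (246,283) and fork at about (288,337). The side view shows the same things. Next I'll look at the crops.

View pics/scene0c.png

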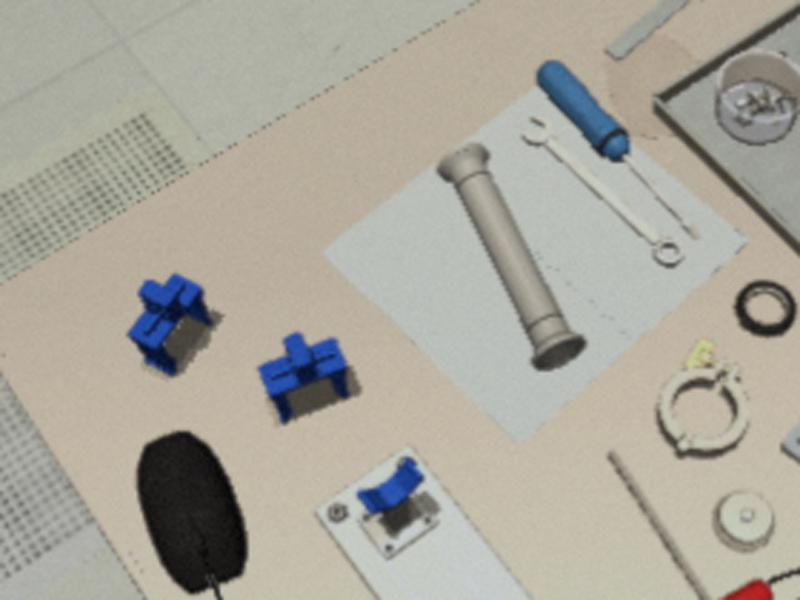

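```bash
python3 - <<'E'
from h import *
S=Cam("scene");D=Cam("side")
print("robot start proj",S.proj([.4,.0,0]),D.proj([.4,0,0]))
print("clips z.036",S.plane([[168,221],[215.7,239.3]],.036).round(3),D.plane([[341.9,247.5],[354.1,283.8]],.036).round(3))
print("spool",S.plane([[288.8,199.4]],.022).round(3),D.plane([[263.7,234.6]],.022).round(3))
print("base corners",S.plane([[222,290],[248,266],[315,350],[283,372]],.01).round(3))
E
```

```text
robot start proj [[214.47966612 336.47732044]] [[401.08872007 232.51325843]]
clips z.036 [[0.45  0.228 0.036]
 [0.501 0.14  0.036]] [[0.501 0.137 0.036]
 [0.453 0.225 0.036]]
spool [[0.667 0.132 0.022]] [[0.671 0.145 0.022]]
base corners [[ 0.458  0.06   0.01 ]
 [ 0.523  0.07   0.01 ]
 [ 0.524 -0.127  0.01 ]
 [ 0.458 -0.122  0.01 ]]
```

```bash
cat >> h.py <<'E'
def box(a,b): return np.array([[x,y,z] for x in(a[0],b[0]) for y in(a[1],b[1]) for z in(a[2],b[2])])
def cyl(r,x0,x1):
    t=np.linspace(0,2*np.pi,32,endpoint=False)
    return np.vstack([np.c_[np.full(32,x),r*np.cos(t),r*np.sin(t)] for x in(x0,x1)])
SPOOL=[cyl(.014,-.085,.085),cyl(.020,-.085,-.074),cyl(.020,.074,.085)]
# clip about clip_grip
CLIP=[box([-.012,-.006,-.012],[.012,.006,.012]),box([-.012,-.027,-.018],[.012,.027,-.012]),
 box([-.012,-.027,-.060],[.012,-.0205,-.012]),box([-.012,.0205,-.060],[.012,.027,-.012])]
SADDLE=[];
def pose(parts,p,yaw): 
    M=R.from_euler("z",yaw).as_matrix();return [q@M.T+p for q in parts]
F=4
def mask(cam,parts,shape=(420,560),off=(0,0),f=F):
    m=np.zeros((shape[0],shape[1]),np.uint8)
    for q in parts:
        h=cv2.convexHull(((cam.proj(q)-off)*f+(f-1)/2).astype(np.float32))
        cv2.fillConvexPoly(m,np.round(h*16).astype(np.int32),1,shift=4)
    return m
def fit(views,parts,z,x0,free_z=False):
    """views: (cam, pixels bool)"""
    from scipy.optimize import minimize
    T=[]
    for c,px in views:
        ys,xs=np.where(px);o=np.array([xs.min()-15,ys.min()-15]);w,h=xs.max()-o[0]+15,ys.max()-o[1]+15
        o0=np.maximum(o,0)
        t=px[o0[1]:o0[1]+h,o0[0]:o0[0]+w].astype(np.uint8);t=np.kron(t,np.ones((F,F),np.uint8));T.append((c,t,o0))
    def cost(v):
        s=0
        for c,t,o in T:
            m=mask(c,pose(parts,np.array([v[0],v[1],v[3] if free_z else z]),v[2]*10),t.shape,o)
            s+=1-(m&t).sum()/max((m|t).sum(),1)
        return s/len(T)
    best=None
    x0=np.r_[x0[0],x0[1],x0[2]/10,[z]*free_z]
    sim=np.vstack([x0]+[x0+d for d in np.diag([.01,.01,.02]+[.005]*free_z)])
    r=minimize(cost,x0,method="Nelder-Mead",options=dict(initial_simplex=sim,xatol=1e-5,fatol=1e-5,maxiter=250))
    r=minimize(cost,r.x,method="Nelder-Mead",options=dict(initial_simplex=r.x+(sim-x0)*-.4,xatol=1e-5,fatol=1e-5,maxiter=250))
    v=r.x.copy();v[2]*=10
    return v,r.fun
def sil(n,l): return silhouettes(n,l)
E
python3 - <<'E'
from h import *
S=Cam("scene");D=Cam("side")
read_camera("scene");a=sil("scene","spool_center");c=sil("scene","clip_grip")
read_camera("side");b=sil("side","spool_center");d=sil("side","clip_grip")
near=lambda L,u:min(L,key=lambda q:abs(q["box"][0]-u))["pixels"]
e=S.plane([[272.7,167.7],[305.3,230.7]],.022);print(e.round(3))
y=np.arctan2(*(e[1]-e[0])[1::-1])
for V in([(S,a[0]["pixels"])],[(D,b[0]["pixels"])],[(S,a[0]["pixels"]),(D,b[0]["pixels"])]):
    v,f=fit(V,SPOOL,.022,[*e.mean(0)[:2],y]);print("spool",v.round(4),round(f,3))
cs,cd=near(c,152),near(d,341)
for y0 in(0,.5,1,1.5,2,2.6):
    v,f=fit([(S,cs),(D,cd)],CLIP,.060,[.452,.227,y0]);print("clip",v.round(4),round(f,3))
E
```

```text
[[0.687 0.212 0.022]
 [0.65  0.058 0.022]]
spool [ 0.6684  0.1354 -1.8318] 0.118
spool [ 0.6692  0.1364 -1.8106] 0.083
spool [ 0.669   0.1366 -1.8206] 0.105
clip [ 0.4517  0.2285 -1.1048] 0.162
clip [0.4517 0.2292 2.0339] 0.163
clip [0.4518 0.2288 2.0395] 0.161
clip [0.4517 0.2287 2.0412] 0.162
clip [0.4517 0.2285 2.0447] 0.162
clip [0.4518 0.2288 2.0442] 0.162
```

```bash
cat >> h.py <<'E'
def go(p,yaw=None,st=None):
    """shift (cm, tool axes) and rotvec (deg) to TCP world p with jaw (tool y) along yaw mod pi, pointing straight down"""
    st=st or get_state();Rt=rot(st["orientation"]);d=Rt.inv().apply(np.array(p)-st["tcp_pos"])*100
    y=Rt.apply([0,1,0]);cy=np.arctan2(y[1],y[0])
    yaw=cy if yaw is None else cy+((yaw-cy+np.pi/2)%np.pi-np.pi/2)
    ty=np.array([np.cos(yaw),np.sin(yaw),0]);tz=np.array([0,0,-1.]);G=R.from_matrix(np.c_[np.cross(ty,tz),ty,tz])
    rv=np.degrees((Rt.inv()*G).as_rotvec())
    print("shift cm",d.round(2),"turn deg",rv.round(2),"| jaw yaw now",round(cy,4))
E
python3 - <<'E'
from h import *
import workcell
print(grip_point_offset if 'grip_point_offset' in globals() else [n for n in dir(workcell) if n[0]!='_'])
go([.669,.1366,.17],-.2498)
E
```

```text
0.0187
shift cm [-53.97 -15.68   6.13] turn deg [ 0.   -0.   78.08] | jaw yaw now 1.113
```

send_rows --series '[-54, -15.7, 6, 0, 0, 78, 1, -54, -15.7, 6, 0, 0, 78, 1, -54, -15.7, 6, 0, 0, 78, 1, -54, -15.7, 6, 0, 0, 78, 1, -54, -15.7, 6, 0, 0, 78, 1, -54, -15.7, 6, 0, 0, 78, 1, -54, -15.7, 6, 0, 0, 78, 1, -54, -15.7, 6, 0, 0, 78, 1, -54, -15.7, 6, 0, 0, 78, 1, -54, -15.7, 6, 0, 0, 78, 1]'

```text
clock: 1.43
tcp_pos: [0.5612, 0.2346, 0.1871]
orientation: [0.0, 0.756, 0.655, 0.0]
wrist_force: [0.9, 0.1, 0.5]
finger_gap: 0.0853
```

```bash
python3 - <<'E'
from h import *
go([.669,.1366,.17],-.2498)
E
```

```text
shift cm [-8.16 12.07  1.71] turn deg [ 0.02 -0.02  6.1 ] | jaw yaw now -0.1434
```

send_rows --series '[-8, 12, 1.7, 0, 0, 6, 1, -8, 12, 1.7, 0, 0, 6, 1, -8, 12, 1.7, 0, 0, 6, 1, -8, 12, 1.7, 0, 0, 6, 1, -8, 12, 1.7, 0, 0, 6, 1, -8, 12, 1.7, 0, 0, 6, 1, -8, 12, 1.7, 0, 0, 6, 1]'

```text
clock: 2.02
tcp_pos: [0.6673, 0.1409, 0.1699]
orientation: [-0.0, 0.787, 0.617, -0.0]
wrist_force: [0.1, -0.2, 0.2]
finger_gap: 0.0855
```

```bash
python3 - <<'E'
from h import *
s=get_state();W=Cam("wrist");im=read_camera("wrist");cv2.imwrite("pics/w1.png",im)
a=sil("wrist","spool_center");print([(q["p"],q["box"]) for q in a], s["tcp_pos"])
v,f=fit([(W,a[0]["pixels"])],SPOOL,.022,[.669,.1366,-1.82]);print(v.round(4),f)
go([v[0],v[1],.0040],v[2]+np.pi/2)
E
```

```text
[(0.74, [260.0, 119.2, 44.8, 172.3])] [0.66728811 0.14088904 0.16991746]
[ 0.6688  0.1346 -1.8212] 0.05251438338027492
shift cm [-0.67  0.35 16.65] turn deg [-0.01 -0.02  0.59] | jaw yaw now -0.2402
```

View pics/w1.png

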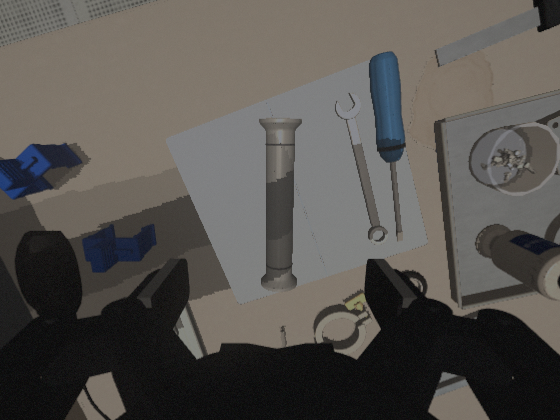

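The wrist view shows the spool upright at about (280,205), with the spanner at about (372,200), roughly 90 mm to the side. That leaves the fingers clear, so I'll descend.

send_rows --series '[-0.7, 0.35, 4, 0, 0, 0.6, 1, -0.7, 0.35, 8, 0, 0, 0.6, 1, -0.7, 0.35, 11, 0, 0, 0.6, 1, -0.7, 0.35, 13.5, 0, 0, 0.6, 1, -0.7, 0.35, 15.5, 0, 0, 0.6, 1, -0.7, 0.35, 16.3, 0, 0, 0.6, 1, -0.7, 0.35, 16.6, 0, 0, 0.6, 1, -0.7, 0.35, 16.6, 0, 0, 0.6, 1, -0.7, 0.35, 16.6, 0, 0, 0.6, 0.2, -0.7, 0.35, 16.6, 0, 0, 0.6, 0.2]' --newtons 60

```text
clock: 2.95
tcp_pos: [0.671, 0.1334, 0.0063]
orientation: [0.001, 0.79, 0.613, 0.001]
wrist_force: [0.1, 0.5, -0.3]
finger_gap: 0.0637
```

send_rows --series '[0, 0, 0, 0, 0, 0, 0, 0, 0, 0, 0, 0, 0, 0, 0, 0, 0, 0, 0, 0, 0, 0, 0, 0, 0, 0, 0, 0, 0, 0, 0, 0, 0, 0, 0, 0, 0, 0, 0, 0, 0, 0, 0, 0, 0, 0, 0, 0, 0]' --newtons 60

```text
clock: 3.53
tcp_pos: [0.6699, 0.133, 0.0051]
orientation: [0.0, 0.79, 0.613, 0.0]
wrist_force: [-2.0, 0.1, 5.6]
finger_gap: 0.0262
```

send_rows --series '[0, 0, -1, 0, 0, 0, 0, 0, 0, -3, 0, 0, 0, 0, 0, 0, -6, 0, 0, 0, 0, 0, 0, -9, 0, 0, 0, 0, 0, 0, -12, 0, 0, 0, 0, 0, 0, -14, 0, 0, 0, 0, 0, 0, -15, 0, 0, 0, 0, 0, 0, -15, 0, 0, 0, 0, 0, 0, -15, 0, 0, 0, 0]' --newtons 60

```text
clock: 4.28
tcp_pos: [0.6693, 0.1329, 0.1533]
orientation: [-0.0, 0.79, 0.613, -0.0]
wrist_force: [0.8, -0.5, -4.7]
finger_gap: 0.0262
```

```bash
python3 - <<'E'
from h import *
print({k:np.round(v,4).tolist() for k,v in get_state().items() if k in("tcp_pos","wrist_force","ft_torque","finger_gap","orientation")})
W=Cam("wrist");w=read_camera("wrist");L=sil("wrist","spool_center")
print([(q["p"],q["box"]) for q in L])
for z0 in(.17,.18):
  v,f=fit([(W,L[0]["pixels"])],SPOOL,z0,[.67,.134,-1.82],True);print(v.round(4),f)
a=read_camera("scene");b=read_camera("side")
x,y,w_,h=208,255,120,120;A=cv2.resize(a[y:y+h,x:x+w_],(600,600),interpolation=cv2.INTER_CUBIC)
cv2.imwrite("pics/stA.png",A)
x,y,w_,h=330,165,80,80;A=cv2.resize(b[y:y+h,x:x+w_],(600,600),interpolation=cv2.INTER_CUBIC)
cv2.imwrite("pics/stB.png",A)
E
```

```text
{'tcp_pos': [0.6693, 0.1329, 0.1533], 'orientation': [-0.0002, 0.7904, 0.6125, -0.0003], 'wrist_force': [0.7518, -0.4798, -4.7064], 'ft_torque': [-0.0329, 0.0558, 0.0538], 'finger_gap': 0.0262}
[(0.63, [225.0, 71.0, 105.2, 276.6])]
[ 0.6698  0.1344 -1.818   0.1703] 0.07867799090243977
[ 0.6698  0.1344 -1.8179  0.1703] 0.07868903564021323
```

View pics/stA.png

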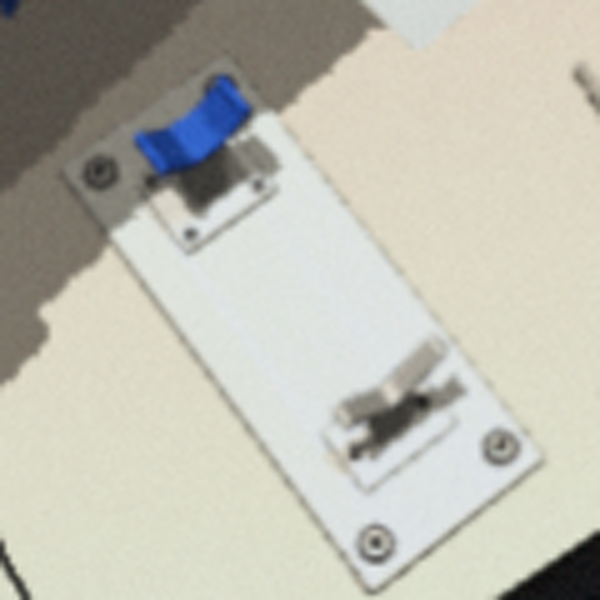

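View pics/stB.png

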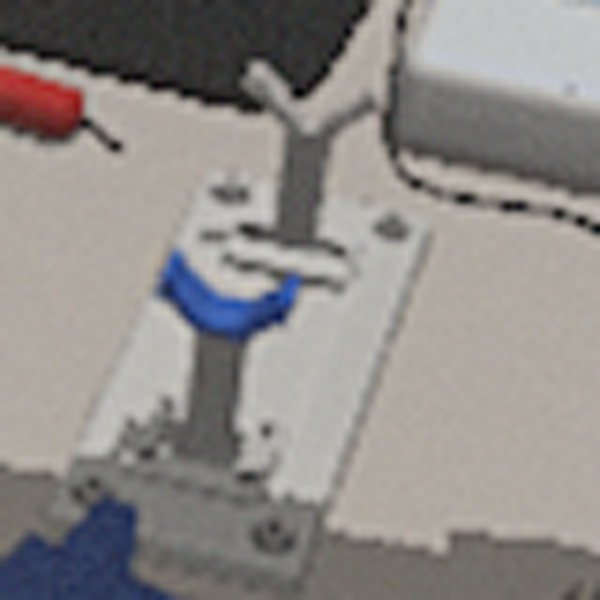

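Both crops show the stand. In the scene crop the plate corners are at about (65,172), (228,60), (545,462) and (372,593), the saddle lips centre on about (193,124), and the fork lips are at (340,410) and (437,345). In the side crop the saddle lips are at (175,255) and (293,280), and the fork lips at (258,72) and (375,103).

```bash
python3 - <<'E'
from h import *
S=Cam("scene");D=Cam("side")
A=lambda u:np.array([208,255])+(np.array(u,float)+.5)/5-.5
B=lambda u:np.array([330,165])+(np.array(u,float)+.5)/7.5-.5
hx,hy=.095,.038
obs=[(S,A(p),q,w) for p,q,w in [((65,172),(-hx,-hy,.01),1),((228,60),(-hx,hy,.01),1),((545,462),(hx,hy,.01),1),((372,593),(hx,-hy,.01),1),
 ((193,124),(-.055,0,.078),1),((388,377),(.055,0,.078),1)]]+\
 [(D,B(p),q,w) for p,q,w in [((430,228),(hx,-hy,.01),.7),((200,180),(hx,hy,.01),.7),((234,267),(-.055,0,.078),1),((316,88),(.055,0,.078),1)]]
def res(v,o=obs):
    M=R.from_euler("z",v[2]).as_matrix();r=[]
    for c,p,q,w in o: r.append(w*(c.proj(M@np.array(q)+[v[0],v[1],0])[0]-p))
    return np.array(r)
for o in(obs,obs[:6],obs[6:]):
    f=least_squares(lambda v:res(v,o).ravel(),[.49,-.03,-1.57],x_scale=[.01,.01,.1],loss="soft_l1");print(f.x.round(4));print(res(f.x,o).round(1).tolist())
E
```

```text
[ 0.4936 -0.0289 -1.5735]
[[-1.4, -1.1], [-0.1, -2.0], [0.7, -0.8], [0.1, 0.5], [0.2, -0.2], [0.7, 0.7], [0.8, -0.9], [1.1, -1.1], [0.2, 1.4], [0.8, -0.7]]
[ 0.4931 -0.0292 -1.5755]
[[-1.5, -0.9], [-0.1, -1.7], [0.5, -0.3], [-0.1, 0.9], [0.1, 0.1], [0.5, 1.1]]
[ 0.4945 -0.0262 -1.5609]
[[0.1, -0.7], [0.4, -0.7], [-0.2, 2.1], [-0.1, -0.3]]
```

```bash
python3 - <<'E'
from h import *
go([.4935,-.0305,.153],-.004);go([.4935,-.0305,.110],-.004)
E
```

```text
shift cm [-20.18 -12.85  -0.06] turn deg [ -0.23   0.05 -14.22] | jaw yaw now -0.2522
shift cm [-20.17 -12.83   4.24] turn deg [ -0.23   0.05 -14.22] | jaw yaw now -0.2522
```

send_rows --series '[-2, -1.3, 0, 0, 0, -1.5, 0, -5, -3.2, 0, 0, 0, -3.5, 0, -8, -5.1, 0, 0, 0, -6, 0, -11, -7, 0, 0, 0, -8, 0, -14, -8.9, 0, 0, 0, -10, 0, -17, -10.8, 0, 0, 0, -12, 0, -19, -12.1, 1, 0, 0, -13.5, 0, -20.2, -12.85, 2.5, 0, 0, -14.2, 0, -20.2, -12.85, 4, 0, 0, -14.2, 0, -20.2, -12.85, 4, 0, 0, -14.2, 0]'

```text
clock: 5.32
tcp_pos: [0.4914, -0.0307, 0.1109]
orientation: [-0.003, 0.709, 0.705, -0.002]
wrist_force: [-0.6, 0.2, -5.1]
finger_gap: 0.0262
```

send_rows --series '[0, 0, 0, 0, 0, 0, 0, 0, 0, 0, 0, 0, 0, 0, 0, 0, 0, 0, 0, 0, 0]'

```text
clock: 5.57
tcp_pos: [0.4958, -0.0304, 0.1148]
orientation: [0.001, 0.708, 0.706, 0.0]
wrist_force: [0.5, 0.4, -3.5]
finger_gap: 0.0264
```

```bash
python3 - <<'E'
from h import *
print({k:np.round(v,4).tolist() for k,v in get_state().items() if k in("clock","tcp_pos","wrist_force","finger_gap","orientation")})
W=Cam("wrist");w=read_camera("wrist");L=sil("wrist","spool_center")
S=Cam("scene");a=read_camera("scene");LS=sil("scene","spool_center")
D=Cam("side");b=read_camera("side");LD=sil("side","spool_center")
for n,V in(("w",[(W,L)]),("s",[(S,LS)]),("d",[(D,LD)]),("all",[(W,L),(S,LS),(D,LD)])):
  if all(l for c,l in V):
    v,f=fit([(c,l[0]["pixels"]) for c,l in V],SPOOL,.127,[.4935,-.029,-1.573],True);print(n,v.round(4),round(f,3))
cv2.imwrite("pics/w2.png",w)
print("pred saddle,fork in wrist",W.proj([[.4935,.026,.078],[.4935,-.084,.078]]).round(0))
E
```

```text
{'clock': 5.5667, 'tcp_pos': [0.4958, -0.0304, 0.1148], 'orientation': [0.0005, 0.7084, 0.7058, 0.0004], 'wrist_force': [0.4997, 0.4264, -3.5364], 'finger_gap': 0.0264}
w [ 0.4958 -0.0288 -1.5712  0.132 ] 0.078
s [ 0.4996 -0.0224 -1.5507  0.0998] 0.513
d [ 0.5085 -0.0785 -1.5431  0.0929] 0.161
all [ 0.4961 -0.0282 -1.5723  0.1295] 0.293
pred saddle,fork in wrist [[272. 151.]
 [273. 312.]]
```

View pics/w2.png

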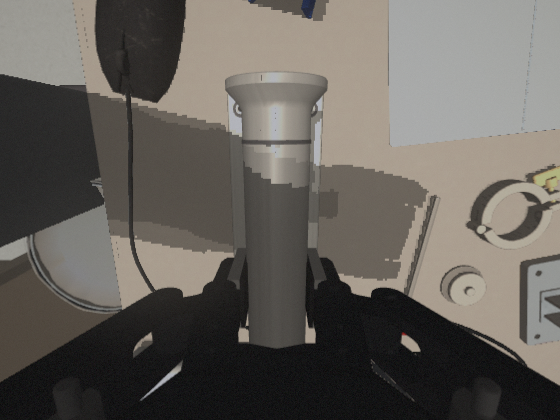

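The wrist view shows the tube over the stand, with the plate edges on both sides: left (229,100)–(236,250), right (323,110)–(317,248). The saddle itself is hidden beneath the tube.

```bash
python3 - <<'E'
from h import *
W=Cam("wrist")
P=W.plane([[229,100],[236,250],[323,110],[317,248],[239,107],[315,108]],.01);print(P.round(4).tolist())
print("mid far",(P[0]+P[2])[0]/2,"mid near",(P[1]+P[3])[0]/2,"screws",(P[4]+P[5])/2)
w=cv2.imread("pics/w2.png");g=cv2.cvtColor(w,cv2.COLOR_BGR2GRAY).astype(int)
for r in(130,160,190,220): print(r,g[r,224:248].tolist(),g[r,306:330].tolist())
E
```

```text
[[0.4581, 0.0612, 0.01], [0.4587, -0.0657, 0.01], [0.5325, 0.0535, 0.01], [0.5317, -0.064, 0.01], [0.4658, 0.056, 0.01], [0.5261, 0.055, 0.01]]
mid far 0.49532461009490625 mid near 0.49517215233252854 screws [0.49596576 0.0555041  0.01      ]
130 [84, 87, 140, 140, 121, 146, 176, 178, 174, 174, 175, 177, 179, 179, 179, 179, 179, 176, 95, 102, 108, 113, 116, 122] [113, 106, 103, 97, 94, 127, 124, 125, 128, 180, 182, 181, 180, 180, 178, 154, 137, 158, 161, 160, 160, 160, 160, 160]
160 [82, 83, 83, 82, 83, 83, 83, 92, 92, 90, 91, 90, 91, 92, 92, 92, 89, 92, 92, 82, 96, 99, 105, 107] [104, 98, 96, 89, 124, 124, 121, 124, 180, 181, 180, 179, 179, 177, 146, 158, 159, 158, 160, 161, 160, 160, 159, 160]
190 [81, 80, 82, 79, 81, 79, 83, 78, 84, 88, 85, 86, 88, 88, 87, 89, 89, 89, 90, 89, 64, 67, 68, 69] [69, 70, 68, 81, 93, 94, 120, 117, 118, 119, 119, 118, 90, 98, 103, 101, 101, 102, 100, 99, 101, 101, 103, 101]
220 [81, 81, 82, 82, 81, 80, 81, 84, 75, 85, 88, 88, 86, 85, 89, 86, 86, 88, 86, 87, 85, 62, 66, 68] [66, 66, 89, 91, 91, 92, 91, 89, 89, 91, 93, 88, 90, 99, 99, 100, 99, 101, 101, 100, 100, 100, 99, 99]
```

```bash
python3 - <<'E'
from h import *
S=Cam("scene")
A=lambda u:np.array([208,255])+(np.array(u,float)+.5)/5-.5
P=S.plane(A([[100,172],[222,85],[500,447],[375,543]]),.012);print(P.round(4).tolist(),P.mean(0))
print("half spacing",(P[0]+P[1]-P[2]-P[3])/4)
go([.4948,-.0304,.1148],-.002)
E
```

```text
[[0.4666, 0.0545, 0.012], [0.5218, 0.0552, 0.012], [0.5201, -0.1112, 0.012], [0.4662, -0.1109, 0.012]] [ 0.49367521 -0.0280857   0.012     ]
half spacing [0.00052902 0.08293365 0.        ]
shift cm [ 0.   -0.03 -0.04] turn deg [ 0.04  0.   -0.11] | jaw yaw now -0.0039
```

send_rows --series '[0.05, -0.03, 0.8, 0, 0, 0, 0, 0.05, -0.03, 1.6, 0, 0, 0, 0, 0.05, -0.03, 2.4, 0, 0, 0, 0, 0.05, -0.03, 3.2, 0, 0, 0, 0, 0.05, -0.03, 3.8, 0, 0, 0, 0, 0.05, -0.03, 4.2, 0, 0, 0, 0, 0.05, -0.03, 4.5, 0, 0, 0, 0, 0.05, -0.03, 4.7, 0, 0, 0, 0, 0.05, -0.03, 4.8, 0, 0, 0, 0, 0.05, -0.03, 4.8, 0, 0, 0, 0]'

```text
clock: 6.7
tcp_pos: [0.4945, -0.0301, 0.0661]
orientation: [0.0, 0.709, 0.706, 0.0]
wrist_force: [0.5, 0.6, -4.0]
finger_gap: 0.0262
```

send_rows --series '[0, 0, 0, 0, 0, 0, 0, 0, 0, 0, 0, 0, 0, 0]'

```text
clock: 6.87
tcp_pos: [0.4947, -0.0301, 0.0664]
orientation: [0.0, 0.709, 0.706, 0.0]
wrist_force: [0.1, -0.1, -3.7]
finger_gap: 0.0259
```

Not touching yet; next, 1 mm steps.

send_rows --series '[0, 0, 0.05, 0, 0, 0, 0, 0, 0, 0.1, 0, 0, 0, 0, 0, 0, 0.15, 0, 0, 0, 0, 0, 0, 0.15, 0, 0, 0, 0]'

```text
clock: 7.2
tcp_pos: [0.4944, -0.0301, 0.0645]
orientation: [-0.0, 0.709, 0.706, 0.0]
wrist_force: [-0.4, 0.1, -4.1]
finger_gap: 0.0263
```

send_rows --series '[0, 0, 0.05, 0, 0, 0, 0, 0, 0, 0.1, 0, 0, 0, 0, 0, 0, 0.1, 0, 0, 0, 0]'

```text
clock: 7.45
tcp_pos: [0.4946, -0.0301, 0.0636]
orientation: [0.0, 0.709, 0.706, 0.0]
wrist_force: [-0.9, -0.5, -2.8]
finger_gap: 0.0263
```

send_rows --series '[0, 0, 0.05, 0, 0, 0, 0, 0, 0, 0.1, 0, 0, 0, 0, 0, 0, 0.1, 0, 0, 0, 0]'

```text
clock: 7.7
tcp_pos: [0.4947, -0.0301, 0.0633]
orientation: [0.0, 0.709, 0.706, 0.0]
wrist_force: [-1.0, 1.1, 3.2]
finger_gap: 0.0263
```

send_rows --series '[0, 0, 0, 0, 0, 0, 0.4, 0, 0, 0, 0, 0, 0, 0.5, 0, 0, 0, 0, 0, 0, 0.7, 0, 0, 0, 0, 0, 0, 0.8, 0, 0, 0, 0, 0, 0, 0.8, 0, 0, 0, 0, 0, 0, 0.8, 0, 0, 0, 0, 0, 0, 0.8]' --newtons 20

```text
clock: 8.28
tcp_pos: [0.4945, -0.0301, 0.0625]
orientation: [-0.0, 0.709, 0.706, 0.0]
wrist_force: [0.2, -0.4, -0.4]
finger_gap: 0.0682
```

send_rows --series '[0, 0, -0.5, 0, 0, 0, 0.9, 0, 0, -2, 0, 0, 0, 0.9, 0, 0, -4, 0, 0, 0, 0.9, 0, 0, -7, 0, 0, 0, 0.9, 0, 0, -10, 0, 0, 0, 0.9, 0, 0, -12, 0, 0, 0, 0.9, 0, 0, -13, 0, 0, 0, 0.9, 0, 0, -13, 0, 0, 0, 0.9]'

```text
clock: 8.95
tcp_pos: [0.496, -0.0304, 0.1952]
orientation: [0.002, 0.709, 0.706, 0.001]
wrist_force: [-0.2, 1.6, -0.3]
finger_gap: 0.0766
```

```bash
python3 - <<'E'
from h import *
print({k:np.round(v,4).tolist() for k,v in get_state().items() if k in("clock","tcp_pos","wrist_force","finger_gap","joint_pos")})
W=Cam("wrist");w=read_camera("wrist");L=sil("wrist","spool_center")
D=Cam("side");b=read_camera("side");LD=sil("side","spool_center")
v,f=fit([(W,L[0]["pixels"])],SPOOL,.080,[.4945,-.029,-1.573]);print("w",v.round(4),round(f,3))
v,f=fit([(W,L[0]["pixels"])],SPOOL,.080,[.4945,-.029,-1.573],True);print("w z",v.round(4),round(f,3))
v,f=fit([(D,LD[0]["pixels"])],SPOOL,.080,[.4945,-.029,-1.573]);print("d",v.round(4),round(f,3))
cv2.imwrite("pics/w3.png",w)
E
```

```text
{'clock': 8.95, 'joint_pos': [-0.223, 0.1733, -0.2262, 1.1664, 0.0001, 1.3521], 'tcp_pos': [0.496, -0.0304, 0.1952], 'wrist_force': [-0.2298, 1.5823, -0.2722], 'finger_gap': 0.0766}
w [ 0.4948 -0.0289 -1.5724] 0.046
w z [ 0.4948 -0.0289 -1.5724  0.0801] 0.045
d [ 0.4957 -0.0276 -1.5869] 0.061
```

View pics/w3.png

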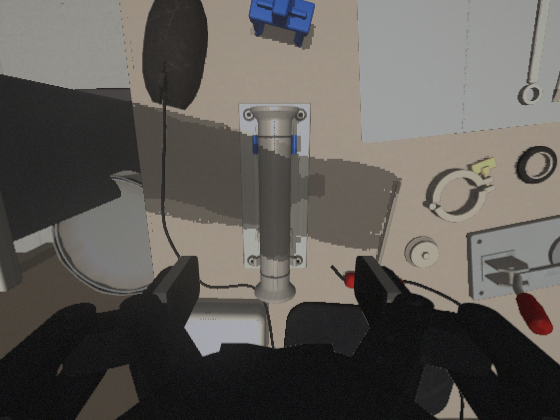

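The wrist view shows the tube lying in both posts, with the saddle's blue showing on both sides at (255,145) and (294,145) and all four plate screws visible. I'll compute the centring from these, then the clip approach.

```bash
python3 - <<'E'
from h import *
W=Cam("wrist");w=cv2.imread("pics/w3.png").astype(int)
P=W.plane([[248.5,114.5],[301.5,114.5],[251,260],[298.5,261]],.012);print(P.round(4).tolist(),P.mean(0).round(4))
m=(w[:,:,0]-w[:,:,2]>50);m[:125]=0;m[165:]=0;m[:,:245]=0;m[:,305:]=0
ys,xs=np.where(m)
for s in(xs<275,xs>=275):
    print(xs[s].min(),xs[s].max(),ys[s].min(),ys[s].max(),W.plane([[xs[s].min(),ys[s].min()-.5],[xs[s].max(),ys[s].max()+.5],[xs[s].mean(),ys[s].mean()]],.076).round(4).tolist())
go([.4517,.2288,.15],.473)
go([.4517,.18,.19],.473)
E
```

```text
[[0.4643, 0.0552, 0.012], [0.5193, 0.055, 0.012], [0.4626, -0.1085, 0.012], [0.5189, -0.1099, 0.012]] [ 0.4913 -0.0271  0.012 ]
253 257 135 143 [[0.4736, 0.0354, 0.076], [0.4768, 0.028, 0.076], [0.4751, 0.0318, 0.076]]
292 296 135 153 [[0.5066, 0.0353, 0.076], [0.5102, 0.0195, 0.076], [0.5081, 0.0272, 0.076]]
shift cm [25.85 -4.27  4.12] turn deg [ -0.15  -0.08 -27.35] | jaw yaw now -0.0044
shift cm [20.97 -4.26  0.12] turn deg [ -0.15  -0.08 -27.35] | jaw yaw now -0.0044
```

```bash
python3 - <<'E'
from h import *
W=Cam("wrist");w=read_camera("wrist");L=sil("wrist","spool_center");print(get_state()["tcp_pos"])
v,f=fit([(W,L[0]["pixels"])],SPOOL,.080,[.4945,-.029,-1.573]);print("w",v.round(4),round(f,3))
w=w.astype(int);m=(w[:,:,0]-w[:,:,2]>45);m[:120]=0;m[170:]=0;m[:,:240]=0;m[:,310:]=0
ys,xs=np.where(m)
for s in(xs<275,xs>=275):
    print(xs[s].min(),xs[s].max(),ys[s].min(),ys[s].max(),W.plane([[xs[s].min(),ys[s].min()-.5],[xs[s].max(),ys[s].max()+.5]],.077).round(4).tolist())
# flange ends of the tube along the image column
g=w.mean(2).astype(int);print(g[98:112,276].tolist(),g[290:308,276].tolist())
print(W.proj(pose([np.array([[-.085,0,.020],[.085,0,.020],[-.085,0,-.02],[.085,0,-.02]])],v[:2].tolist()+[.08],v[2])[0]).round(1).tolist())
E
```

```text
[ 0.49343434 -0.02987987  0.19096305]
w [ 0.4949 -0.029  -1.5731] 0.043
257 261 136 144 [[0.477, 0.0346, 0.077], [0.4803, 0.0272, 0.077]]
297 300 136 155 [[0.5108, 0.0345, 0.077], [0.5136, 0.0179, 0.077]]
[145, 148, 145, 145, 142, 133, 158, 163, 151, 166, 169, 167, 162, 136] [139, 139, 138, 136, 129, 124, 124, 123, 124, 123, 125, 124, 124, 128, 142, 141, 140, 139]
[[278.6, 106.2], [278.4, 306.2], [278.4, 110.1], [278.3, 284.2]]
```

send_rows --series '[3, -0.5, 0, 0, 0, -4, 1, 7, -1.2, 0, 0, 0, -9, 1, 11, -1.9, 0.3, 0, 0, -14, 1, 15, -2.6, 0.6, 0, 0, -19, 1, 19, -3.2, 1, 0, 0, -24, 1, 22, -3.7, 1.5, 0, 0, -27.3, 1, 25, -4.1, 2, 0, 0, -27.3, 1, 25.8, -4.1, 2, 0, 0, -27.3, 1, 25.8, -4.1, 2, 0, 0, -27.3, 1, 25.8, -4.1, 2, 0, 0, -27.3, 1]'

```text
clock: 10.08
tcp_pos: [0.4542, 0.2278, 0.1719]
orientation: [-0.0, 0.522, 0.853, -0.001]
wrist_force: [-0.4, 0.4, 0.6]
finger_gap: 0.0854
```

send_rows --series '[0, 0, 0, 0, 0, 0, 1, 0, 0, 0, 0, 0, 0, 1]'

```text
clock: 10.25
tcp_pos: [0.4549, 0.2268, 0.1726]
orientation: [0.0, 0.523, 0.852, -0.0]
wrist_force: [0.9, 0.0, 0.2]
finger_gap: 0.0852
```

```bash
python3 - <<'E'
from h import *
W=Cam("wrist");w=read_camera("wrist");L=sil("wrist","clip_grip");print(get_state()["tcp_pos"])
for q in L:
    print(q["p"],q["box"],W.plane([[q["box"][0]+q["box"][2]/2,q["box"][1]+q["box"][3]/2]],.05).round(3))
q=min(L,key=lambda q:np.hypot(*(W.plane([[q["box"][0]+q["box"][2]/2,q["box"][1]+q["box"][3]/2]],.05)[0,:2]-[.452,.229])))
v,f=fit([(W,q["pixels"])],CLIP,.060,[.4517,.2288,2.04]);print("w",v.round(4),round(f,3))
ov=w.copy();m=mask(W,pose(CLIP,np.array([v[0],v[1],.06]),v[2]),f=1)
cs,_=cv2.findContours(m,cv2.RETR_EXTERNAL,cv2.CHAIN_APPROX_NONE);cv2.drawContours(ov,cs,-1,(0,255,255),1)
cv2.imwrite("pics/w4.png",ov);go([v[0],v[1],.0413],v[2]-np.pi/2)
E
```

```text
[0.45501576 0.22689352 0.17277686]
0.86 [249.7, 181.1, 54.3, 42.7] [[0.453 0.231 0.05 ]]
0.57 [249.2, 260.1, 54.8, 64.7] [[0.496 0.148 0.05 ]]
w [0.4524 0.2277 1.9727] 0.134
shift cm [ 0.2  -0.2  13.15] turn deg [0.01 0.01 3.9 ] | jaw yaw now 0.47
```

View pics/w4.png

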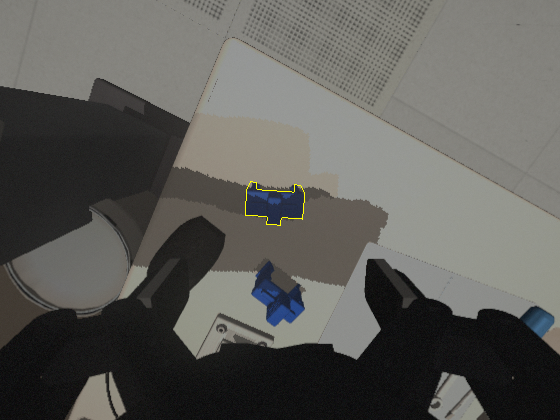

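The clip sits at (275,203) and the outline fits it. The look-alike at (278,292) is clear of the jaw line. The fin's shoulders are at z 48 mm, so I'll keep the fingertips just above them, with the TCP at about 51 mm.

send_rows --series '[0.2, -0.2, 4, 0, 0, 2, 1, 0.2, -0.2, 7, 0, 0, 2, 1, 0.2, -0.2, 9.5, 0, 0, 2, 1, 0.2, -0.2, 11.2, 0, 0, 2, 1, 0.2, -0.2, 12, 0, 0, 2, 1, 0.2, -0.2, 12.2, 0, 0, 2, 1, 0.2, -0.2, 12.2, 0, 0, 2, 0.6, 0.2, -0.2, 12.2, 0, 0, 2, 0.4, 0.2, -0.2, 12.2, 0, 0, 2, 0.3, 0.2, -0.2, 12.2, 0, 0, 2, 0.3]' --newtons 40

```text
clock: 11.18
tcp_pos: [0.4529, 0.2293, 0.0519]
orientation: [0.001, 0.537, 0.844, 0.001]
wrist_force: [-0.2, 0.2, 0.1]
finger_gap: 0.0387
```

```bash
python3 - <<'E'
from h import *
print(get_state()["tcp_pos"],get_state()["finger_gap"])
W=Cam("wrist");w=read_camera("wrist");L=sil("wrist","clip_grip")
q=max(L,key=lambda q:-q["box"][1]) ;print([(q["p"],q["box"]) for q in L])
v,f=fit([(W,q["pixels"])],CLIP,.060,[.4517,.2288,2.0]);print("w",v.round(4),round(f,3))
cv2.imwrite("pics/w5.png",cv2.resize(w[120:420,130:430],(600,600)))
go([v[0],v[1],.051],v[2]-np.pi/2)
E
```

```text
[0.45293238 0.22926723 0.05186427] 0.03874101870593887
[(0.96, [225.3, 216.3, 97.7, 88.9]), (0.47, [256.1, 332.8, 15.8, 12.7])]
w [0.452  0.2274 1.9587] 0.248
shift cm [-0.14 -0.13  0.05] turn deg [0.1  0.01 2.83] | jaw yaw now 0.4373
```

View pics/w5.png

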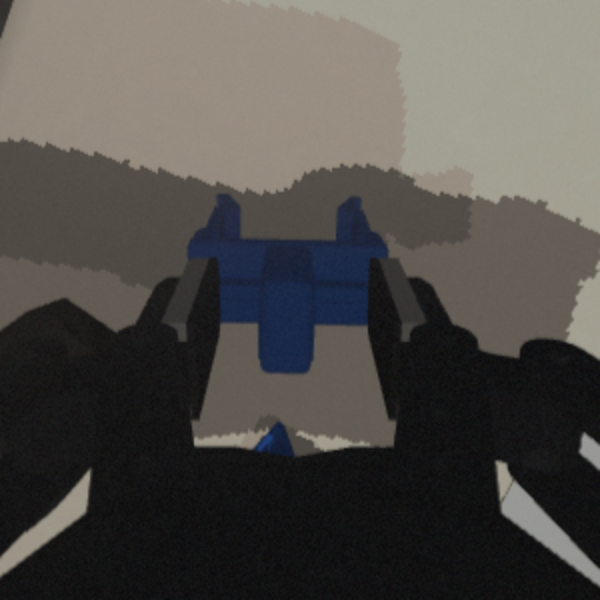

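The clip is square to the gripper, and its fin at crop column 287 is centred between the fingertips at 219 and 368. Closing now.

send_rows --series '[-0.1, -0.05, 0, 0, 0, 0, 0.1, -0.1, -0.05, 0, 0, 0, 0, 0, -0.1, -0.05, 0, 0, 0, 0, 0, -0.1, -0.05, 0, 0, 0, 0, 0, -0.1, -0.05, 0, 0, 0, 0, 0, -0.1, -0.05, 0, 0, 0, 0, 0, -0.1, -0.05, 0, 0, 0, 0, 0]' --newtons 60

```text
clock: 11.87
tcp_pos: [0.4522, 0.2279, 0.0511]
orientation: [0.0, 0.537, 0.844, 0.0]
wrist_force: [-1.3, 0.4, 5.1]
finger_gap: 0.0106
```

send_rows --series '[0, 0, -1, 0, 0, 0, 0, 0, 0, -4, 0, 0, 0, 0, 0, 0, -7, 0, 0, 0, 0, 0, 0, -10, 0, 0, 0, 0, 0, 0, -12, 0, 0, 0, 0, 0, 0, -13, 0, 0, 0, 0, 0, 0, -13, 0, 0, 0, 0, 0, 0, -13, 0, 0, 0, 0]'

```text
clock: 12.53
tcp_pos: [0.4517, 0.2278, 0.1802]
orientation: [-0.0, 0.537, 0.844, 0.0]
wrist_force: [-0.8, 0.5, -1.4]
finger_gap: 0.0107
```

```bash
python3 - <<'E'
from h import *
s=get_state();print(s["tcp_pos"],s["finger_gap"],s["wrist_force"],s["joint_pos"])
W=Cam("wrist");w=read_camera("wrist");L=sil("wrist","clip_grip");print([(q["p"],q["box"]) for q in L])
cv2.imwrite("pics/w6.png",w)
t=s["tcp_pos"]
for L_ in L[:2]:
  v,f=fit([(W,L_["pixels"])],CLIP,t[2]+.009,[t[0],t[1],2.01],True);print("w",v.round(4),round(f,3),"rel",(v[[0,1,3]]-t).round(4))
go([.495,.0262,.19],0.0)
E
```

```text
[0.45172015 0.22781957 0.18023033] 0.010670991985867264 [-0.84749871  0.51493872 -1.35666083] [ 3.08268949e-01  2.02269301e-01 -2.27804099e-01  1.14073385e+00
  7.97957153e-05  1.44179338e+00]
[(0.9, [228.4, 217.1, 98.6, 89.3]), (0.6, [269.8, 304.1, 19.6, 17.6])]
w [0.4528 0.2255 2.0161 0.1842] 0.384 rel [ 0.0011 -0.0023  0.0039]
w [0.4632 0.2074 2.0869 0.1667] 0.728 rel [ 0.0114 -0.0205 -0.0135]
shift cm [-20.11  -4.52  -1.11] turn deg [-1.700e-01  1.000e-02  2.505e+01] | jaw yaw now 0.4372
```

send_rows --series '[-1, -0.2, -0.3, 0, 0, 2, 0, -3, -0.7, -0.6, 0, 0, 5, 0, -6, -1.3, -1, 0, 0, 9, 0, -9, -2, -1, 0, 0, 13, 0, -12, -2.7, -1, 0, 0, 17, 0, -15, -3.4, -1, 0, 0, 20, 0, -17.5, -4, -1, 0, 0, 23, 0, -19.3, -4.4, -1, 0, 0, 25, 0, -20.1, -4.5, -1, 0, 0, 25.1, 0, -20.1, -4.5, -1, 0, 0, 25.1, 0]'

```text
clock: 13.47
tcp_pos: [0.4962, 0.0248, 0.1897]
orientation: [-0.001, 0.709, 0.706, -0.001]
wrist_force: [0.0, -0.1, -1.1]
finger_gap: 0.0108
```

send_rows --series '[0, 0, 0, 0, 0, 0, 0, 0, 0, 0, 0, 0, 0, 0, 0, 0, 0, 0, 0, 0, 0]'

```text
clock: 13.72
tcp_pos: [0.4958, 0.0277, 0.1904]
orientation: [-0.0, 0.707, 0.707, -0.0]
wrist_force: [-0.9, 0.5, -0.6]
finger_gap: 0.011
```

```bash
python3 - <<'E'
from h import *
s=get_state();print(s["tcp_pos"],s["finger_gap"],s["wrist_force"])
W=Cam("wrist");w=read_camera("wrist");S=Cam("scene");a=read_camera("scene");D=Cam("side");b=read_camera("side")
LS=sil("scene","clip_grip");LD=sil("side","clip_grip");P=sil("side","spool_center")
print([(q["p"],q["box"]) for q in LS],[(q["p"],q["box"]) for q in LD])
g=s["tcp_pos"]+np.array([0,0,.009]);ps,pd=S.proj(g)[0],D.proj(g)[0];print(ps,pd)
A=cv2.resize(w[90:390,140:420],(560,600));x,y=int(pd[0])-45,int(pd[1])-40
B=cv2.resize(b[max(y,0):max(y,0)+220//2,x:x+44*2],None,fx=600/110,fy=600/110,interpolation=cv2.INTER_CUBIC)
cv2.imwrite("pics/w7.png",np.hstack([A,B])[:,:1040]);print(A.shape,B.shape,x,y)
cv2.imwrite("pics/w7.png",cv2.resize(np.hstack([A,B]),(800,460)))
go([.495,.0262,.156],-.002)
E
```

```text
[0.49578653 0.02772354 0.1904159 ] 0.010954093690698274 [-0.90072923  0.47444117 -0.56384755]
[(0.81, [223.5, 242.5, 38.0, 33.3])] [(0.62, [327.9, 233.2, 29.1, 32.9])]
[241.37292206 247.78456721] [366.37076273 152.72748361]
(600, 560, 3) (600, 480, 3) 321 112
shift cm [-0.1  -0.11  3.47] turn deg [ 0.01 -0.01  0.12] | jaw yaw now 0.0001
```

View pics/w7.png

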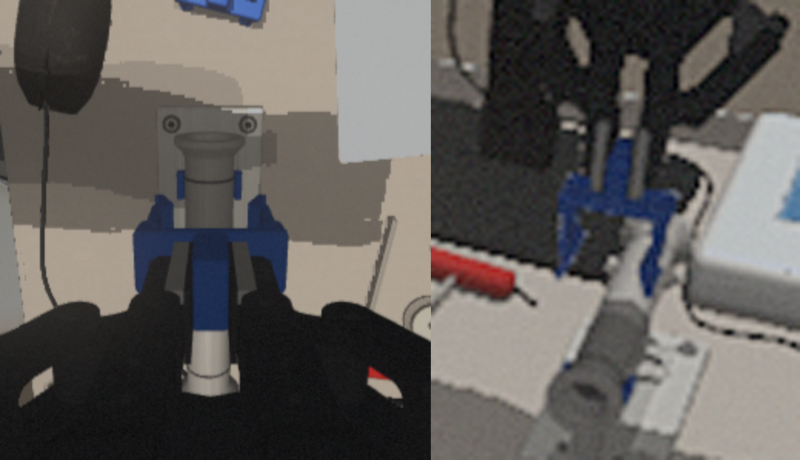

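Left (wrist): the clip is held upright over the tube, its bar centred at about 211 against the tube's 209. Right (side): the arms straddle the tube line. Lowering.

send_rows --series '[-0.1, -0.1, 0.6, 0, 0, 0.1, 0, -0.1, -0.1, 1.4, 0, 0, 0.1, 0, -0.1, -0.1, 2.2, 0, 0, 0.1, 0, -0.1, -0.1, 3, 0, 0, 0.1, 0, -0.1, -0.1, 3.4, 0, 0, 0.1, 0, -0.1, -0.1, 3.4, 0, 0, 0.1, 0, -0.1, -0.1, 3.4, 0, 0, 0.1, 0, -0.1, -0.1, 3.4, 0, 0, 0.1, 0]' --newtons 100

```text
clock: 14.68
tcp_pos: [0.4954, 0.0257, 0.1567]
orientation: [0.0, 0.708, 0.706, 0.0]
wrist_force: [0.7, 0.6, -0.3]
finger_gap: 0.0095
```

```bash
python3 - <<'E'
from h import *
s=get_state();print(s["tcp_pos"],s["finger_gap"],s["wrist_force"])
W=Cam("wrist");w=read_camera("wrist").astype(int);t=s["tcp_pos"]
m=((w[:,:,0]-w[:,:,2]>40)).astype(np.uint8);m[:150]=0
n,l,st,_=cv2.connectedComponentsWithStats(m)
for q in st[1:]:
    if q[4]>40: print(q)
# expected bar top-surface corners
g=t+np.array([0,0,.009])
for dx in(0,):
    Q=np.array([[sy*.027,a,z] for z in(-.012,) for a in(.012,-.012) for sy in(-1,1)])
    print("bar top corners",W.proj(g+Q).round(1).tolist())
print("fin top",W.proj(g+np.array([[-.006,.012,.012],[.006,.012,.012],[-.006,-.012,.012],[.006,-.012,.012]])).round(1).tolist())
cv2.imwrite("pics/w8.png",cv2.resize(w[110:390,150:410].astype(np.uint8),(557,600)))
go([.495,.0262,.128],-.002)
E
```

```text
[0.49536631 0.02566878 0.15672095] 0.00945051076202886 [ 0.68429003  0.59986126 -0.33978718]
[252 211   5  18  63]
[295 211   5  18  70]
[301 224   8  15  73]
[227 240  42  40 601]
[287 240  40  40 679]
[266 258  22  47 918]
bar top corners [[225.1, 240.3], [327.4, 240.1], [227.2, 281.4], [325.5, 281.2]]
fin top [[262.9, 259.0], [289.6, 259.0], [263.6, 306.1], [289.1, 306.0]]
shift cm [ 0.06 -0.06  2.89] turn deg [ 0.04  0.   -0.04] | jaw yaw now -0.0027
```

View pics/w8.png

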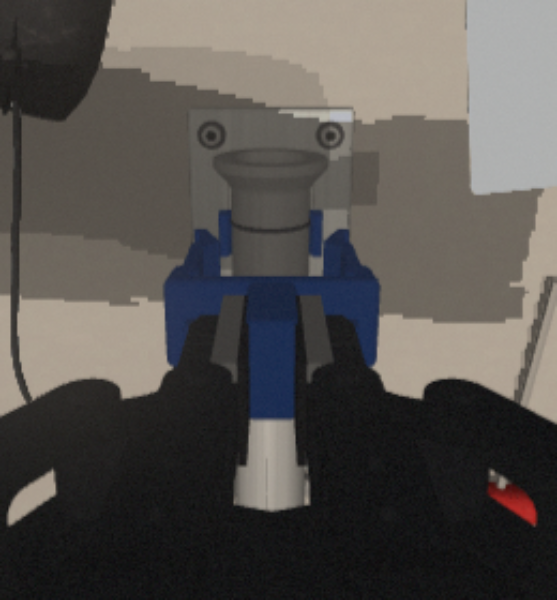

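The picture matches the prediction: bar corners at rows 240 and 281, fin at 258–305. So the clip sits in the grip as assumed. Continuing down.

send_rows --series '[0.05, -0.05, 0.4, 0, 0, 0, 0, 0.05, -0.05, 0.9, 0, 0, 0, 0, 0.05, -0.05, 1.4, 0, 0, 0, 0, 0.05, -0.05, 1.9, 0, 0, 0, 0, 0.05, -0.05, 2.4, 0, 0, 0, 0, 0.05, -0.05, 2.7, 0, 0, 0, 0, 0.05, -0.05, 2.9, 0, 0, 0, 0, 0.05, -0.05, 2.9, 0, 0, 0, 0, 0.05, -0.05, 2.9, 0, 0, 0, 0]' --newtons 100

```text
clock: 15.48
tcp_pos: [0.4947, 0.0262, 0.1275]
orientation: [-0.0, 0.708, 0.706, 0.0]
wrist_force: [-0.3, 0.6, -0.4]
finger_gap: 0.0097
```

send_rows --series '[0, 0, 0.15, 0, 0, 0, 0, 0, 0, 0.3, 0, 0, 0, 0, 0, 0, 0.45, 0, 0, 0, 0, 0, 0, 0.6, 0, 0, 0, 0, 0, 0, 0.75, 0, 0, 0, 0, 0, 0, 0.9, 0, 0, 0, 0, 0, 0, 1.0, 0, 0, 0, 0, 0, 0, 1.0, 0, 0, 0, 0]'

```text
clock: 16.15
tcp_pos: [0.495, 0.0262, 0.1177]
orientation: [0.0, 0.708, 0.706, 0.0]
wrist_force: [-0.5, 0.2, 2.0]
finger_gap: 0.0097
```

send_rows --series '[0, 0, 0.15, 0, 0, 0, 0, 0, 0, 0.3, 0, 0, 0, 0, 0, 0, 0.45, 0, 0, 0, 0, 0, 0, 0.6, 0, 0, 0, 0, 0, 0, 0.75, 0, 0, 0, 0, 0, 0, 0.9, 0, 0, 0, 0, 0, 0, 0.9, 0, 0, 0, 0]'

```text
clock: 16.73
tcp_pos: [0.4942, 0.0262, 0.1078]
orientation: [-0.0, 0.708, 0.706, -0.0]
wrist_force: [0.5, 0.1, -1.0]
finger_gap: 0.0099
```

send_rows --series '[0, 0, 0.1, 0, 0, 0, 0, 0, 0, 0.2, 0, 0, 0, 0, 0, 0, 0.3, 0, 0, 0, 0, 0, 0, 0.4, 0, 0, 0, 0, 0, 0, 0.4, 0, 0, 0, 0]'

```text
clock: 17.15
tcp_pos: [0.4944, 0.0262, 0.1042]
orientation: [-0.0, 0.708, 0.706, -0.0]
wrist_force: [1.4, -0.2, -2.5]
finger_gap: 0.0095
```

send_rows --series '[0, 0, 0.1, 0, 0, 0, 0, 0, 0, 0.2, 0, 0, 0, 0, 0, 0, 0.2, 0, 0, 0, 0]'

```text
clock: 17.4
tcp_pos: [0.4948, 0.0262, 0.1036]
orientation: [0.0, 0.708, 0.706, 0.0]
wrist_force: [-2.6, 0.0, 6.2]
finger_gap: 0.0099
```

send_rows --series '[0, 0, 0.05, 0, 0, 0, 0, 0, 0, 0.1, 0, 0, 0, 0, 0, 0, 0.1, 0, 0, 0, 0]'

```text
clock: 17.65
tcp_pos: [0.4949, 0.0262, 0.1035]
orientation: [0.001, 0.708, 0.706, 0.001]
wrist_force: [-3.9, -0.6, 13.7]
finger_gap: 0.0098
```

The stop is firm at 13.7 N, so the crown is on the tube. Releasing and backing off upward.

send_rows --series '[0, 0, -0.1, 0, 0, 0, 0.2, 0, 0, -0.1, 0, 0, 0, 0.3, 0, 0, -0.1, 0, 0, 0, 0.5, 0, 0, -0.1, 0, 0, 0, 0.6, 0, 0, -0.1, 0, 0, 0, 0.6, 0, 0, -0.1, 0, 0, 0, 0.6]' --newtons 20

```text
clock: 18.15
tcp_pos: [0.4946, 0.0262, 0.1023]
orientation: [-0.0, 0.708, 0.706, -0.0]
wrist_force: [0.1, 0.0, -0.5]
finger_gap: 0.0515
```

send_rows --series '[0, 0, -1, 0, 0, 0, 0.6, 0, 0, -3, 0, 0, 0, 0.7, 0, 0, -6, 0, 0, 0, 0.9, 0, 0, -9, 0, 0, 0, 0.9, 0, 0, -11, 0, 0, 0, 0.9, 0, 0, -12, 0, 0, 0, 0.9, 0, 0, -12, 0, 0, 0, 0.9, 0, 0, -12, 0, 0, 0, 0.9, 0, 0, -12, 0, 0, 0, 0.9]'

```text
clock: 18.9
tcp_pos: [0.4939, 0.0263, 0.2212]
orientation: [-0.001, 0.708, 0.706, -0.001]
wrist_force: [-0.6, 0.0, -0.7]
finger_gap: 0.0768
```

```bash
python3 - <<'E'
from h import *
s=get_state();print(s["clock"],s["tcp_pos"],s["wrist_force"])
W=Cam("wrist");w=read_camera("wrist");L=sil("wrist","clip_grip");P=sil("wrist","spool_center")
b=read_camera("side");a=read_camera("scene");D=Cam("side");S=Cam("scene")
for q in L: print(q["p"],q["box"])
near=lambda L,c,p:min(L,key=lambda q:np.hypot(*(np.array(q["box"][:2])+np.array(q["box"][2:])/2-c.proj(p)[0])))
Q=np.array([.495,.0262,.1]);LD=sil("side","clip_grip");read_camera("scene");LS=sil("scene","clip_grip")
UP=CLIP[:2]
for n,c,l in(("w",W,L),("d",D,LD),("s",S,LS)):
    if l:
        q=near(l,c,Q);v,f=fit([(c,q["pixels"])],CLIP,.112,[.495,.0262,-1.573]);print(n,"clip@.112",v.round(4),round(f,3))
v,f=fit([(W,P[0]["pixels"])],SPOOL,.080,[.4945,-.029,-1.573]);print("spool",v.round(4),round(f,3))
pd=D.proj(Q)[0].astype(int);B=b[pd[1]-30:pd[1]+50,pd[0]-40:pd[0]+33]
A=w[90:330,150:370]
cv2.imwrite("pics/f.png",np.hstack([cv2.resize(A,(400,436)),cv2.resize(B,(398,436),interpolation=cv2.INTER_CUBIC)]))
E
```

```text
18.9 [0.49386679 0.02627502 0.22116538] [-0.55987293  0.02002921 -0.68515478]
0.8 [257.6, 68.0, 56.1, 38.9]
0.71 [250.2, 185.8, 56.6, 44.6]
w clip@.112 [ 0.4951  0.0252 -1.5715] 0.09
d clip@.112 [ 0.4974  0.0276 -1.5705] 0.261
s clip@.112 [ 0.4947  0.0257 -1.5376] 0.144
spool [ 0.4949 -0.0294 -1.5751] 0.22
```

```bash
python3 - <<'E'
from h import *
W=Cam("wrist");w=read_camera("wrist");L=sil("wrist","clip_grip");P=sil("wrist","spool_center")
S=Cam("scene");read_camera("scene");LS=sil("scene","clip_grip")
q=min(L,key=lambda q:abs(q["box"][1]-186));Q=np.array([.495,.0262,.1]);u=S.proj(Q)[0]
s=min(LS,key=lambda q:np.hypot(*(np.array(q["box"][:2])+np.array(q["box"][2:])/2-u)))
print(get_state()["tcp_pos"],[(x["p"],x["box"]) for x in P])
v,f=fit([(W,q["pixels"])],CLIP,.112,[.495,.0262,-1.573],True);print("clip w",v.round(4),round(f,3))
v,f=fit([(W,q["pixels"]),(S,s["pixels"])],CLIP,.112,[.495,.0262,-1.573],True);print("clip w+s",v.round(4),round(f,3))
# spool visible + clip region joined: outline fit on the union with clip parts at known pose
u=np.any([p["pixels"] for p in P[:1]],0)|q["pixels"]
M=R.from_euler("z",0).as_matrix();C=[c+np.array([-.055,0,.032]) for c in CLIP]
v,f=fit([(W,u)],SPOOL+C,.080,[.4945,-.029,-1.573]);print("spool+clip",v.round(4),round(f,3))
E
```

```text
[0.49471096 0.02617782 0.22262539] [(0.86, [258.8, 168.7, 40.9, 167.0])]
clip w [ 0.4949  0.0223 -1.5779  0.0999] 0.095
clip w+s [ 0.4949  0.0258 -1.5518  0.1103] 0.114
spool+clip [ 0.4949 -0.0293 -1.5787] 0.08
```

```bash
python3 -c "
from workcell import *
print(hand_in(),get_state()['clock'])"
```

```text
the job is handed in; nothing more can be done
the job is handed in; nothing more can be done
```

The tube is on the stand and the clip is pushed home over it at the blue saddle. I handed the job in at about 19 s with the gripper clear of everything.

- **Tube:** I gripped it at the middle, lowered it until both posts took its weight (contact change about 7 N), then let go. My last fit put its centre at y = −0.0293 m, against about −0.0288 m for the middle of the stand. The overhang is equal to within about 1 mm. Before the clip went on, a fit with free height gave the axis at 80.1 mm (80 nominal).
- **Clip:** I took the clip farthest to the robot's left and pushed it down over the saddle. Resistance built up and then dropped away (force falling to about −2.5 N). It then met a firm stop at 13.7 N with the clip about 32.5 mm above the tube's axis (32 nominal). After release, the wrist and scene cameras together put it 30 mm above the axis, over the saddle and in line with the tube.

**Weak or disagreeing checks:**
- I never saw the snapped arms directly: the last picture was refused because I had used all 12 views. The snap rests on the force pattern and the final height.
- With free height, the wrist camera alone placed the clip about 12 mm too low. That view judges height poorly, and it agreed once combined with the scene camera.
- The side camera put the clip 2–3 mm off in x and fitted poorly.
- The wrist fit of the tube alone was poor after the clip went on, because the clip hides part of the tube. Fitting tube and clip together agreed with the earlier measurement.

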